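# Load and start the slide scanner

## Robot

A 6-joint arm with a two-finger parallel gripper is mounted at the origin on a cart in front of the work surface, level with it; the furniture and walls round the work are solid. World frame = base frame: x ahead of the robot, y to its left, z up, the work surface at z = 0. Lengths are in mm, angles in rad, forces in N, time in s.
With the tool pointing down it reaches from about 325 to 925 mm from the base axis. Payload 3.1 kg.
Tool frame: the origin (TCP) lies midway between the tips of the shut fingers; the grasp point (between the pads) lies 19 mm behind it; z points along the fingers, y is the line along which they close (so a half turn about z gives the same grasp; the last joint's range is limited). The gripper opens to 85 mm and grips with 20 to 120 N. Pads are 22 mm wide; open, the fingers measure 114 mm over their backs; the gripper's body (76 mm by 85 mm) begins 54 mm behind the grasp point. The pads swing forward as they close: fully open they stand 13 mm farther back than shut.
Start: joints at [-1.459, 0.217, 1.613, -0, 1.311, -0.112], TCP at [138.731, -609.42, 231.3] pointing down, gripper open.
Joint ranges: [-2.75, 2.75], [-0.78, 2.1], [0.31, 2.55], [-1.13, 4.27], [0.13, 2.63], [-2.58, 2.58]. Speed limits (rad/s): [2.79, 2.79, 3.14, 3.14, 3.14, 3.14].

## Interface

Orientations are given as [roll, pitch, yaw] about the fixed x, y, z axes, in that order (R = Rz(yaw) Ry(pitch) Rx(roll)).
In Python, from plant import ctrl gives the robot as it stands. The module is installed in compiled form; this text tells all that it offers.
- The arm moves only by the tool servo_tool, never from a script. Its argument "moves" is a list that holds one entry, the list of rows, each a list of 6 numbers: the shift along the tool's x, y, z in m, then the turn, a rotation vector about the tool's x, y, z in degrees. In form: [[[x, y, z, wx, wy, wz], ...]]. A call has 1 to 20 rows; each row shifts and turns the commanded pose from where the row before left it, along the tool's axes as they then stand; what a row does not reach is not made up. A row lasts 1/12 s, in which the tool goes at most 41.7 mm and 7.16 degrees, less where a joint would pass 70% of its speed; a pose out of reach is approached as far as the arm can. A call is refused whole if a number of a shift passes 0.0417 or a number of a turn 7.16, either way. A call with a gripper value outside its range is refused whole. "hand" is the opening, from -1 (shut) to 1 (fully open), set as the call begins (left out, the last holds). The fingers move at their own pace and stop on an object; "grip_force" is the grip in N (left out, the last holds). Time passes only in rows, so rows that do not move let the fingers close. It gives the time, the measured TCP pose, the force, the opening and the grip force at its end, in the units of the state.
- ctrl.sense(): the state, without advancing time (a new reading comes with each control period).
- ctrl.get_image(name): name is "scene" or "top" or "wrist"; returns a dict with "frame" (384x512x3 uint8, red, green, blue), "z_map" (384x512 float32, mm along the optical axis (not along the pixel's ray), 0 where there is no reading), "fov_y" (degrees; the focal length in pixels is half the picture's height over the tangent of half this angle, whatever the lens; pixels are square), "cx", "cy" (the principal point, pixels), "R" (3x3) and "t" (3): a world point X has camera coordinates R X + t. Camera axes: x right, y down, z forward; pixel columns grow to the right and rows downward; lengths in mm; the calibration is good to about 2 mm. A picture is of the moment at which its call begins.
- ctrl.finish_job(): hands the job in; it is judged then, once.
Trained networks look in the newest picture that a camera, given by its name, has taken for a name from the list of things; names that differ only in an ending like _2 or _b are one class to them, and where a whole thing is asked for, a point or a joint stands for the part that bears it (a point fixed in the world has none). Each returns a list of dicts, best first, with "confidence" (0 to 1); they miss things now and then, are a little off and sometimes report something else, mostly with a low value. They report only what shows in the picture. A call takes as long as a camera call.
- ctrl.silhouettes(camera, label): "pixels" (384x512 bool, what is visible of it) and "point" ([row, column] in pixels, amid what is visible of it).
The state is a dict: "clock": time; "joint_pos": joint angles; "qvel": joint speeds; "tau": joint torques, N m; "tcp_pos": TCP position; "ee_rot": TCP orientation; "force": force on the tool from outside, world axes, zero at the start; "ft_torque": the same for the moment, N m; "gripper_width": opening from 0.0 (shut) to 1.0 (fully open); "grasp_force": force on a finger pad.
Only numpy, scipy, OpenCV 4.12 (cv2) and the standard library are available. Lean on these libraries where they do the work, as an engineer would, in place of code of your own. Each camera call takes 0.05 s, during which the arm holds its last target. There are 200 camera calls.

## Task

Load the slide scanner and start it, pushing with the fingertips only: slide the flat slide carrier along the loading shelf and under the low scan head until it is fully home against the stop, keeping it flat on the bed and never lifting it. Then swing the latch lever by its black knob all the way shut across the carrier's orange lip, and press the green start button. Leave the jars, bottle, dish, mould and beaker round the scanner where they stand.

Things in the scene. Friction and masses are not known exactly. Their poses are not given: they have to be found in the camera images.
- scanner: White desktop slide scanner, fixed, 370 x 240 mm. Axes: x into the machine, y left as seen from the loading side, z up. Origin: bench height, under the docked carrier's centre. Its base (x -220 to +150, y -120 to +120 mm) is 20 mm high; the base's top is the bed, and its front, x -220 to -80 mm, is the open loading shelf. A rear housing 185 mm tall begins at x = +68 mm.
- guide_mouth (a point): On the bed, mid-way between the front ends of the two aluminium guides (6 mm high, 6 to 8 mm thick). They stand about 144 mm apart here (scanner x = -80 mm), narrow to 104 mm at x = -40 mm and run on straight under the scan head.
- slot (a point): On the bed, middle of the front mouth of the slot under the low white scan head (scanner x = -15 mm). The head bridges the bed from here to x = +70 mm over the full width: underside 10 mm, top 62 mm above the bed; a round lens cover at x = +30, y = +45 mm rises 13 mm more.
- dock (a point): On the bed: where the origin of the fully home carrier lies (within 2 mm; it meets the end stop inside at scanner x = +1.5 mm).
- carrier: Flat grey slide carrier, 120 mm long (x), 100 mm wide (y), 7 mm thick, about 0.25 kg, three stained glass slides on top, rounded corners. Origin: centre of its underside; x points to its nose, which enters the scanner first. It starts on the loading shelf, a little off line, and slides freely. Home, its lip is still 46 mm outside the scan head.
- lip_top (a point): Middle of the top edge of the carrier's upturned orange lip: 60 mm wide, 4 mm thick, from the bed to 25 mm above it, at the tail (outer face at carrier x = -63 mm). Push on its outer face.
- latch_lever (a joint): Swing latch at the left of the bed, vertical axis, rad: 0 = open, arm pointing out along scanner -x; 1.571 = shut against its limit, arm along scanner -y just behind the home carrier's lip. It shuts counter-clockwise from above with light friction and stays where left. Arm 10 mm wide, 12 to 21 mm above the bed; shut, it clears the lip by about 2 to 4 mm; it cannot shut unless the carrier is home.
- latch_knob (a point): Centre of the top of the lever's black upright knob, a round post 14 mm in diameter and 34 mm tall (from 12 to 46 mm above the bed), 88 mm from the pivot.
- latch_pivot (a point): The lever's pivot axis, at the height of the arm's underside (12 mm above the bed); the scanner's x = -70.5 mm, y = +92 mm.
- start_button (a joint): Travel in m of the round green start button (20 mm in diameter, on the right of the loading shelf): 0 = out, 0.005 = fully down, against a spring that needs about 4 N at the bottom. It counts as pressed beyond 0.003.
- start_button_top (a point): Centre of the button's top face; it is pressed straight down.
- jar_pink: Bystander: staining jar, 59 mm in diameter, 98 mm tall, pink with a red lid; origin under its centre.
- jar_blue: Bystander: staining jar, 59 mm in diameter, 98 mm tall, violet-blue with a blue lid; origin under its centre.
- dropper: Bystander: brown dropper bottle, 33 mm in diameter, 100 mm tall; origin under its centre.
- dish: Bystander: clear petri dish, 64 mm in diameter, 16 mm tall; origin under its centre.
- mould: Bystander: steel embedding mould, 34 x 46 x 11 mm; origin under its centre.
- pot: Bystander: clear beaker, 52 mm in diameter, 72 mm tall; origin under its centre.

How it is judged (in metres and radians):
On the way, in this order (a step that is already met when the one before it is completed fails the run):
1. the carrier lies under the scan head, home to within 5 mm (x of carrier in the frame of scanner above -0.005 m and angle between the x axis of carrier and the x axis of scanner, either way round below 0.06 rad), for 0.2 s.
2. the latch lever is shut (value of joint latch_lever above 1.53 rad), for 0.1 s.
3. the start button is pressed (value of joint start_button above 0.003 m), for 0.05 s.
At the end, for the whole second after the job is handed in: The carrier lies flat on the bed, at rest, within 5 mm of home along the scanner, 4 mm across it and 0.06 rad of its direction; the latch lever is shut (over 1.53 rad) and the start button is out again after having been pressed (all of step 1 and x of carrier in the frame of scanner below 0.005 m and y of carrier in the frame of scanner between -0.004 and 0.004 m and z of carrier in the frame of scanner below 0.022 m and angle between carrier's own z axis and vertical below 0.03 rad and linear speed of carrier below 0.01 m/s and value of joint latch_lever above 1.53 rad and value of joint start_button below 0.002 m); the robot touches nothing.
It fails at once if the carrier is tipped by more than 0.07 rad (4 degrees) (angle between carrier's own z axis and vertical above 0.07 rad).
It fails at once if the carrier is lifted more than 6 mm off the bed (z of carrier in the frame of scanner above 0.026 m).
It fails at once if the start button is pressed before the lever is shut (value of joint start_button above 0.003 m and value of joint latch_lever below 1.5 rad).
It fails at once if a bystander is moved by more than 20 mm (distance of any of jar_pink, jar_blue, dropper, dish, mould, pot from where it was at the start of the episode above 0.02 m).
It also fails if it takes over 58 s, if anything falls off the work surface, if the arm or the gripper's body presses on something with over 40 N, if the wrist force passes 120 N, or if a joint passes its speed limit or range.

## Working session

There is one attempt and no reset: what is moved stays moved. The work goes in short steps, Python scripts to look and compute and a tool call to move; the robot and the scene stay as the last step left them, time stands still between calls to the robot, and variables do not carry over. Pictures are saved under pics/ and viewed, at most 10 in all, crops included, and the job is handed in when it is done.

Besides the shell and the picture viewer there is one more tool, called by a JSON object that holds its "api" and its "payload". servo_tool: Moves the arm, as the interface text tells. Its arguments: {"type":"object","properties":{"moves":{"type":"array"},"hand":{"type":"number"},"grip_force":{"type":"number"}},"required":["moves"]}

```bash
mkdir -p pics
cat > h.py <<'E'
import numpy as np, cv2
from plant import ctrl
def cam(name):
    im=ctrl.get_image(name); im['f']=192/np.tan(np.radians(im['fov_y'])/2); return im
def world(im,r,c,z=None):
    R=np.array(im['R']);t=np.array(im['t'])
    d=z if z is not None else im['z_map'][int(r),int(c)]
    p=np.array([(c-im['cx'])/im['f']*d,(r-im['cy'])/im['f']*d,d])
    return R.T@(p-t)
def cloud(im,mask):
    r,c=np.nonzero(mask&(im['z_map']>0)); d=im['z_map'][r,c]
    P=np.stack([(c-im['cx'])/im['f']*d,(r-im['cy'])/im['f']*d,d])
    return (np.array(im['R']).T@(P-np.array(im['t'])[:,None])).T
def save(im,n): cv2.imwrite('pics/'+n,im['frame'][:,:,::-1])
E
python3 - <<'E'
from h import *
np.set_printoptions(precision=1,suppress=True)
a=cam('top');b=cam('scene')
cv2.imwrite('pics/a.png',cv2.resize(np.hstack([a['frame'],b['frame']])[:,:,::-1],None,fx=.78,fy=.78)) 
save(a,'top.png')
for n,im in(('top',a),('scene',b)):
  ctrl.get_image(n)
  for l in ['scanner','carrier','lip_top','latch_lever','latch_knob','start_button','start_button_top','jar_pink','jar_blue','dropper','dish','mould','pot']:
    for s in ctrl.silhouettes(n,l)[:2]:
      P=cloud(im,s['pixels'])
      print(n,l,round(s['confidence'],2),s['point'],len(P),np.median(P,0),np.percentile(P,2,0),np.percentile(P,98,0))
print(ctrl.sense())
E
```

```text
top scanner 0.72 [159.5, 238.6] 7118 [664.   46.5  78.3] [448.2 -77.3   4.7] [806.  181.3 189.9]
top carrier 0.72 [199.8, 233.6] 940 [530.3  61.1  27.9] [470.6  15.1  19.1] [591.4 107.4  43. ]
top lip_top 0.75 [195.2, 234.8] 1013 [530.2  60.7  27.8] [469.4  11.6  19. ] [591.1 110.2  42.8]
top latch_lever 0.39 [191.4, 212.7] 62 [556.7 145.5  43.6] [518.6 140.2  34.7] [608.3 152.6  71.3]
top latch_lever 0.34 [196.3, 233.0] 918 [528.7  61.2  28.1] [471.3  15.1  19.8] [584.9 110.2  43. ]
top latch_knob 0.61 [177.0, 153.3] 301 [586.2 334.3  96.3] [565.2 310.8  17.6] [616.3 364.5 105.9]
top latch_knob 0.55 [158.2, 238.7] 6976 [665.8  43.9  78.9] [449.6 -75.7  12.2] [805.5 178.4 189.9]
top jar_pink 0.75 [176.1, 151.0] 293 [588.1 331.8  96.3] [565.2 310.7  18.4] [616.3 362.5 105.9]
top jar_blue 0.73 [204.8, 150.1] 329 [484.9 340.8  96.1] [460.6 318.4   2.8] [516.7 383.1 105.5]
top dropper 0.19 [157.5, 239.2] 6870 [665.5  44.1  79.1] [449.8 -74.7  13.1] [803.6 178.6 189.9]
top dish 0.76 [231.6, 337.3] 272 [ 417.8 -302.    16.8] [ 387.  -333.     3.1] [ 446.3 -272.3   23.6]
top mould 0.58 [220
[... 1275 characters left out ...]

scene dish 0.43 [125.3, 191.5] 70 [ 455.1 -366.3    9.1] [ 443.6 -382.8    1.4] [ 472.3 -347.3   16.8]
scene mould 0.66 [123.4, 190.1] 110 [ 453.9 -367.6   11.1] [ 439.3 -387.3    1.3] [ 473.4 -342.8   17.1]
scene pot 0.92 [186.2, 149.8] 372 [ 728.6 -273.7   46.2] [ 705.8 -307.8    7.4] [ 754.5 -255.2   75. ]
{'clock': 1.5, 'joint_pos': array([-1.5,  0.2,  1.6,  0. ,  1.3, -0.1]), 'qvel': array([-0., -0.,  0., -0., -0.,  0.]), 'tau': array([  0. , -39.7, -30.4,  -0. ,   0. ,  -0. ]), 'tcp_pos': array([ 138.8, -609.4,  231.3]), 'ee_rot': array([-3.1, -0. ,  0.2]), 'force': array([-0.5, -0.1, -0.1]), 'ft_torque': array([ 0.,  0., -0.]), 'grasp_force': 0.0, 'gripper_width': 0.9979333488100425}
```

Run:
```python
from h import *
np.set_printoptions(precision=2,suppress=True)
for n in('top','scene'):
  im=cam(n); P=cloud(im,im['z_map']>0)
  P=P[(P[:,0]>400)&(P[:,0]<900)&(abs(P[:,1]-50)<200)]
  for lo,hi in((180,192),(77,87),(16,24)):
    Q=P[(P[:,2]>lo)&(P[:,2]<hi)]
    print(n,lo,len(Q),cv2.minAreaRect(Q[:,:2].astype(np.float32)),np.median(Q[:,2]),np.percentile(Q,[1,99],0).ravel())
  c=cv2.cvtColor(im['frame'],cv2.COLOR_RGB2BGR)
  r=(slice(90,260),slice(130,390)) if n=='top' else (slice(120,320),slice(120,390))
  cv2.imwrite(f'pics/{n}c.png',cv2.resize(c[r],None,fx=2.9,fy=2.9,interpolation=cv2.INTER_CUBIC))
  hsv=cv2.cvtColor(im['frame'],cv2.COLOR_RGB2HSV)
  m=(hsv[...,0]>8)&(hsv[...,0]<20)&(hsv[...,1]>130)&(hsv[...,2]>120)
  for nm,mm in(('orange',m),('green',(hsv[...,0]>45)&(hsv[...,0]<85)&(hsv[...,1]>100)),('black',hsv[...,2]<60)):
    Q=cloud(im,mm);Q=Q[(Q[:,0]>440)&(Q[:,0]<640)&(abs(Q[:,1]-50)<130)]
    print(nm,len(Q),np.median(Q,0) if len(Q) else 0, np.percentile(Q,[3,97],0) if len(Q) else 0)
    if len(Q)>5: print(cv2.minAreaRect(Q[:,:2].astype(np.float32)))
```

```text
top 180 1418 ((768.4340209960938, 27.700111389160156), (230.03965759277344, 81.30240631103516), 80.11002349853516) 185.10048815373108 [719.15 -84.42 180.21 818.43 138.78 191.4 ]
top 77 1152 ((735.5069580078125, 106.93350219726562), (400.41375732421875, 167.7210693359375), 63.72551727294922) 82.07107767324861 [637.4  -73.76  77.2  744.35 156.79  86.79]
top 16 1932 ((661.40380859375, 72.15374755859375), (474.5790710449219, 339.8850402832031), 2.551820993423462) 20.49893911188868 [435.67 -63.3   16.1  677.35 195.74  23.93]
orange 23 [470.1   67.6   41.97] [[467.97  41.46  23.85]
 [472.19  89.04  56.2 ]]
((469.7849426269531, 65.52182006835938), (52.803619384765625, 2.433725118637085), 83.45143127441406)
green 29 [523.18 -23.53  41.8 ] [[514.2  -30.58  27.8 ]
 [531.94 -13.16  50.31]]
((523.3143920898438, -22.133522033691406), (17.550758361816406, 17.845355987548828), 9.010055541992188)
black 184 [516.13 -63.78   0.77] [[441.06 -78.14  -7.15]
 [600.13 144.03   9.9 ]]
((539.3880615234375, 48.00569152832031), (252.9126739501953, 197.4991912841797), 89.78890991210938)
scene 180 2479 ((771.741
[... 348 characters left out ...]
944946289062, 54.19103240966797), (241.5915069580078, 370.84307861328125), 79.99668884277344) 20.986272809561108 [439.31 -55.72  16.47 823.39 194.48  23.91]
orange 30 [473.32  69.68  43.78] [[469.96  41.61  37.03]
 [476.2   95.39  48.87]]
((472.78326416015625, 68.29911804199219), (58.59345626831055, 3.916978120803833), 85.2561264038086)
green 34 [527.09 -20.85  41.3 ] [[517.95 -28.66  30.92]
 [533.86 -12.16  46.77]]
((533.6280517578125, -19.647850036621094), (32.60205078125, 17.5664005279541), 6.636651515960693)
black 247 [528.71 -56.89   3.65] [[442.92 -78.91  -2.12]
 [630.86 178.07  64.01]]
((539.9466552734375, 50.07183074951172), (260.2582702636719, 198.85064697265625), 89.75115966796875)
```

View pics/topc.png

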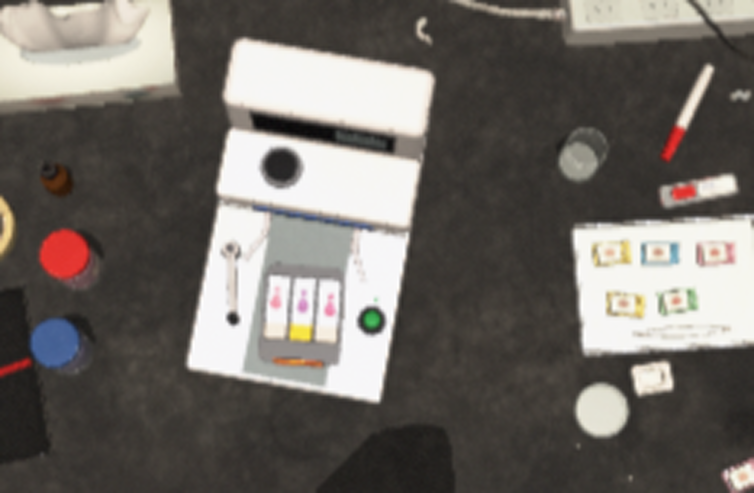

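View pics/scenec.png

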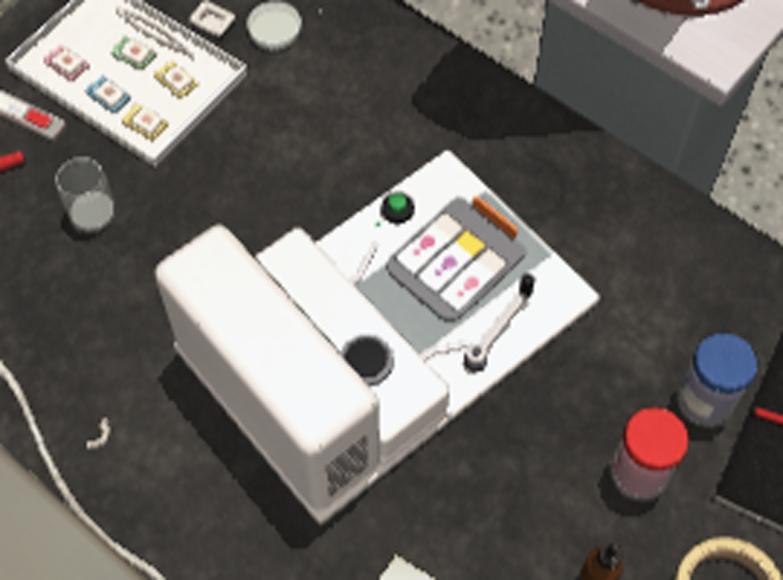

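The pictures show the carrier on the shelf (top crop ~(300,315)), orange lip facing the robot (~(300,362)), knob at (232,318), button at (371,320). The scanner yaw is about -10°, with its origin near (662.5, 47.4). The lever is already about 0.17 rad in.

{"api": "servo_tool", "payload": {"moves": [[[0.0218,-0.0299,0,0,0,0],[0.0218,-0.0299,0,0,0,0],[0.0218,-0.0299,0,0,0,0],[0.0218,-0.0299,0,0,0,0],[0.0218,-0.0299,0,0,0,0],[0.0218,-0.0299,0,0,0,0],[0.0218,-0.0299,0,0,0,0],[0.0218,-0.0299,0,0,0,0],[0.0218,-0.0299,0,0,0,0],[0.0218,-0.0299,0,0,0,0],[0.0218,-0.0299,0,0,0,0],[0.0218,-0.0299,0,0,0,0],[0.0218,-0.0299,0,0,0,0],[0.0218,-0.0299,0,0,0,0],[0.0218,-0.0299,0,0,0,0],[0.0218,-0.0299,0,0,0,0],[0.0218,-0.0299,0,0,0,0],[0.0218,-0.0299,0,0,0,0],[0.0218,-0.0299,0,0,0,0],[0.0218,-0.0299,0,0,0,0]]], "hand": -0.06}}

```text
clock: 3.27
tcp_pos: [431.6, 72.4, 231.7]
ee_rot: [3.141, -0.001, 0.224]
force: [0.8, 0.8, 0.4]
gripper_width: 0.473
grasp_force: 0.0
```

{"api": "servo_tool", "payload": {"moves": [[[0,0,0,0,0,6.3],[0,0,0,0,0,6.3],[0,0,0,0,0,6.2],[0,0,0,0,0,0],[0,0,0,0,0,0]]]}}

```text
clock: 3.68
tcp_pos: [431.1, 70.5, 231.4]
ee_rot: [3.142, -0.0, -0.101]
force: [-0.5, 0.8, -0.2]
gripper_width: 0.468
grasp_force: 0.0
```

```bash
cat > look.py <<'E'
from h import *
import sys
np.set_printoptions(precision=1,suppress=True)
O=np.array([662.5,47.4]);y=np.radians(-10);E=np.array([[np.cos(y),np.sin(y)],[-np.sin(y),np.cos(y)]])
def sc(p): p=np.array(p,float); return np.r_[E@(p[:2]-O),p[2:]]
if __name__=='__main__':
  s=ctrl.sense(); print('t',s['clock'],'tcp',s['tcp_pos'],'sc',sc(s['tcp_pos']),s['ee_rot'].round(3),'F',s['force'],s['gripper_width'],s['joint_pos'].round(2))
  for n in sys.argv[1].split(','):
    im=cam(n)
    for l in ['carrier','latch_lever','start_button','latch_knob'][:3 if n!='wrist' else 4]:
      for q in ctrl.silhouettes(n,l)[:1]:
        P=cloud(im,q['pixels'])
        if len(P)<5: continue
        S=np.array([sc(p) for p in P])
        print(n,l,round(q['confidence'],2),np.round(q['point']),len(P),'med',np.median(S,0),np.percentile(S,2,0),np.percentile(S,98,0))
    hsv=cv2.cvtColor(im['frame'],cv2.COLOR_RGB2HSV)
    m=(hsv[...,0]>5)&(hsv[...,0]<20)&(hsv[...,1]>130)&(hsv[...,2]>100)
    for nm,mm in(('orange',m),('green',(hsv[...,0]>45)&(hsv[...,0]<85)&(hsv[...,1]>100))):
      Q=cloud(im,mm)
      if len(Q)<5: continue
      Q=np.array([sc(p) for p in Q]);Q=Q[(Q[:,0]>-230)&(Q[:,0]<-10)&(abs(Q[:,1])<115)]
      if len(Q)>5:
        print(n,nm,len(Q),np.median(Q,0),np.percentile(Q,[3,97],0).ravel()); print(cv2.minAreaRect(Q[:,:2].astype(np.float32))[::2])
    if len(sys.argv)>2: save(im,sys.argv[2]+n+'.png')
E
python3 look.py wrist,top,scene b
```

```text
t 3.6833 tcp [431.1  70.5 231.4] sc [-231.8  -17.4  231.4] [ 3.1 -0.  -0.1] F [-0.5  0.8 -0.2] 0.46750690112718274 [ 0.  -0.2  2.  -0.   1.3  1.7]
wrist carrier 0.83 [ 61. 252.] 12103 med [-131.4   -6.8   27.2] [-193.6  -55.5   25.4] [-78.2  41.7  40.1]
wrist latch_lever 0.88 [ 49. 162.] 1104 med [-127.4   78.8   41. ] [-162.2   66.    34.8] [-87.2  91.2  66.7]
wrist start_button 0.55 [ 64. 339.] 367 med [-127.4  -90.9   40.4] [-136.4 -100.8   31.9] [-118.5  -82.6   42.2]
wrist latch_knob 0.95 [ 48. 162.] 1168 med [-125.9   79.2   41. ] [-162.7   66.    33.9] [-87.2  92.   66.6]
wrist orange 245 [-193.1  -13.3   44.3] [-196.6  -40.4   31.7 -189.8   12.9   46. ]
((-193.7569122314453, -13.80282211303711), 5.81357479095459)
wrist green 609 [-131.8  -86.1   41.1] [-226.7 -100.5   31.8 -117.6   37.   315.7]
((-179.04190063476562, -31.339080810546875), 19.220823287963867)
top start_button 0.39 [187. 233.] 231 med [-89.1   1.3  28.2] [-109.6  -46.8   19.9] [-72.1  40.   35.5]
top green 29 [-126.4  -93.1   40.3] [-133.9 -101.4   29.6 -115.5  -83.7   48.1]
((-124.73359680175781, -92.27481842041016), 9.152127265930176)
scene carrier 0.82 [209. 279.] 1216 med [-132.2   -5.2   28.8] [-191.3  -54.5   23.6] [-73.2  42.4  41.4]
scene latch_lever 0.53 [229. 292.] 149 med [-113.6   82.9   44.3] [-156.5   69.6   33.3] [-63.1  98.7  69.2]
scene orange 58 [-190.1  -12.5   39.3] [-193.8  -41.3   28.1 -186.5   14.6   47.6]
((-190.10476684570312, -12.84976577758789), 6.374109745025635)
scene green 33 [-121.6  -90.4   41.6] [-130.1  -99.    32.2 -113.6  -83.5   45.2]
((-115.02825927734375, -88.87750244140625), 19.556625366210938)
```

View pics/bwrist.png

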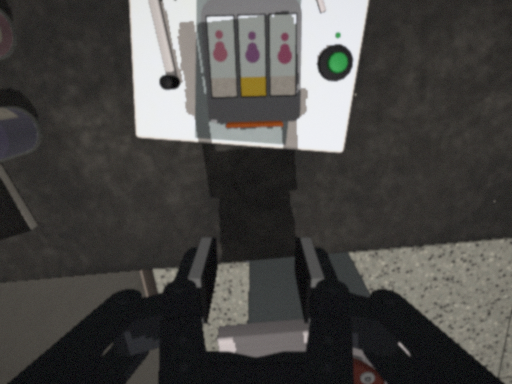

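The wrist view shows the carrier with its lip (row 125, cols 225-283), the knob at (170,82) and the button at (337,62). The TCP lies on the carrier's axis, so I lower it and push along that axis.

{"api": "servo_tool", "payload": {"moves": [[[0,0,0.035,0,0,-1.5],[0,0,0.035,0,0,0],[0,0,0.035,0,0,0],[0,0,0.035,0,0,0],[0,0,0.035,0,0,0],[0,0,0.02,0,0,0],[0,0,0.013,0,0,0],[0,0,0,0,0,0],[0,0,0,0,0,0]]]}}

```text
clock: 5.08
tcp_pos: [430.5, 70.4, 22.8]
ee_rot: [3.141, 0.002, -0.078]
force: [-0.1, -1.4, 0.9]
gripper_width: 0.471
grasp_force: 0.0
```

{"api": "servo_tool", "payload": {"moves": [[[0.008,0,0,0,0,0],[0.008,0,0,0,0,0],[0.005,0,0,0,0,0],[0.005,0,0,0,0,0],[0.004,0,0,0,0,0],[0.004,0,0,0,0,0],[0.004,0,0,0,0,0],[0,0,0,0,0,0]]]}}

```text
clock: 5.75
tcp_pos: [470.1, 67.4, 23.6]
ee_rot: [-3.142, -0.001, -0.078]
force: [0.8, -0.2, 0.3]
gripper_width: 0.47
grasp_force: 0.0
```

```bash
python3 look.py wrist,scene c
```

```text
t 5.75 tcp [470.1  67.4  23.6] sc [-192.9  -13.7   23.6] [-3.1 -0.  -0.1] F [ 0.8 -0.2  0.3] 0.4698392513735669 [-0.   0.2  2.1 -0.   0.8  1.6]
wrist carrier 0.95 [114. 255.] 55362 med [-124.3   -7.2   27.3] [-180.7  -54.7   25.9] [-81.4  41.5  43.3]
wrist latch_lever 0.86 [122.  31.] 8435 med [-134.1   76.1   41. ] [-161.1   65.7   33.7] [-93.8  86.7  66.3]
wrist start_button 0.77 [141. 454.] 2203 med [-125.8  -89.1   40.4] [-135.   -99.7   32.2] [-117.5  -82.2   42. ]
wrist latch_knob 0.64 [126.  35.] 8779 med [-134.5   76.2   40.9] [-161.7   65.7   21.1] [-93.8  87.5  66.3]
wrist orange 3018 [-179.4  -12.1   40.6] [-183.   -39.4   28.9 -176.3   15.2   45.5]
((-180.30516052246094, -12.099691390991211), 5.852549076080322)
wrist green 2767 [-126.6  -88.5   40.4] [-187.3 -100.2   22.  -100.6   65.2  102.6]
((-164.1681365966797, -26.440017700195312), 18.050413131713867)
scene carrier 0.67 [212. 273.] 1273 med [-117.4   -5.2   29. ] [-178.9  -55.8   22.5] [-59.   44.2  42.4]
scene latch_lever 0.45 [230. 294.] 171 med [-111.7   83.    43.2] [-158.6   66.9   22.7] [-61.2 100.5  68.6]
scene orange 64 [-177.2  -13.    38.6] [-181.1  -40.7   26.3 -174.2   14.4   49.1]
((-177.3788604736328, -12.222219467163086), 4.880363941192627)
scene green 34 [-121.4  -90.    41.1] [-130.5  -98.6   30.1 -114.3  -82.7   46.5]
((-114.92962646484375, -88.37471008300781), 16.032833099365234)
```

View pics/cwrist.png

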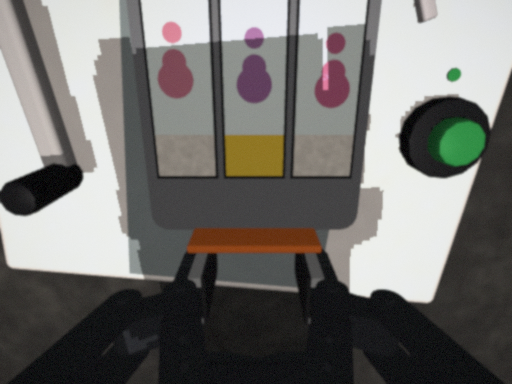

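{"api": "servo_tool", "payload": {"moves": [[[0.004,-0.0004,0,0,0,0.4],[0.004,-0.0004,0,0,0,0.4],[0.004,-0.0004,0,0,0,0.4],[0.004,-0.0004,0,0,0,0.4],[0.004,-0.0004,0,0,0,0.4],[0.004,-0.0004,0,0,0,0.4],[0.004,-0.0004,0,0,0,0.4],[0.004,-0.0004,0,0,0,0.4],[0.004,-0.0004,0,0,0,0.4],[0.004,-0.0004,0,0,0,0.4],[0,0,0,0,0,0]]]}}

```text
clock: 7.12
tcp_pos: [510.6, 67.0, 23.6]
ee_rot: [-3.141, -0.002, -0.148]
force: [0.9, -0.6, -0.1]
gripper_width: 0.47
grasp_force: 0.0
```

```bash
python3 look.py wrist d | grep -v green
```

```text
t 7.1167 tcp [510.6  67.   23.6] sc [-153.    -7.1   23.6] [-3.1 -0.  -0.1] F [ 0.9 -0.6 -0.1] 0.4700180738092425 [-0.   0.3  2.  -0.   0.9  1.7]
wrist carrier 0.64 [114. 250.] 55183 med [-83.9  -3.4  27.3] [-139.3  -51.3   25.9] [-41.9  44.7  43.5]
wrist start_button 0.63 [214. 440.] 1774 med [-124.7  -89.4   40.4] [-134.4  -99.6   32.8] [-117.   -82.4   42. ]
wrist latch_knob 0.56 [188.  50.] 9723 med [-116.3   80.2   41. ] [-160.1   65.9   32.6] [-65.4  91.8  66.1]
wrist orange 2988 [-138.6   -6.1   40.5] [-141.5  -33.6   29.  -136.7   21.    45.7]
((-139.6599578857422, -6.37260627746582), 3.0012099742889404)
((-146.7242889404297, -19.151535034179688), 17.611244201660156)
```

View pics/dwrist.png

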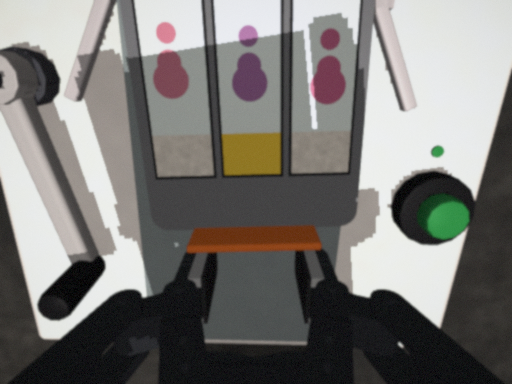

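{"api": "servo_tool", "payload": {"moves": [[[0.004,-0.0004,0,0,0,0.2],[0.004,-0.0004,0,0,0,0.2],[0.004,-0.0004,0,0,0,0.2],[0.004,-0.0004,0,0,0,0.2],[0.004,-0.0004,0,0,0,0.2],[0.004,-0.0004,0,0,0,0.2],[0.004,-0.0004,0,0,0,0.2],[0.004,-0.0004,0,0,0,0.1],[0.004,-0.0004,0,0,0,0],[0.004,-0.0004,0,0,0,0],[0,0,0,0,0,0]]]}}

```text
clock: 8.28
tcp_pos: [550.6, 64.4, 23.6]
ee_rot: [-3.141, -0.002, -0.174]
force: [-0.1, -0.1, 0.9]
gripper_width: 0.473
grasp_force: 0.0
```

```bash
python3 look.py wrist e | grep -v green
```

```text
t 8.2833 tcp [550.6  64.4  23.6] sc [-113.1   -2.7   23.6] [-3.1 -0.  -0.2] F [-0.1 -0.1  0.9] 0.47332569896809806 [-0.   0.3  1.9 -0.   0.9  1.7]
wrist carrier 0.84 [141. 255.] 43398 med [-55.7  -1.5  27.3] [-99.5 -49.1  25.9] [-18.9  46.4  44.3]
wrist latch_lever 0.92 [217.  55.] 6067 med [-88.2  84.9  41. ] [-135.    73.9   32.6] [-62.6 100.2  47.4]
wrist start_button 0.67 [288. 434.] 1505 med [-123.7  -89.5   40.4] [-133.7  -99.6   32.6] [-116.9  -82.3   41.9]
wrist latch_knob 0.84 [219.  57.] 6020 med [-87.9  84.9  41. ] [-134.3   73.9   33.1] [-62.5 100.3  47.4]
wrist orange 2969 [-98.9  -1.2  40.6] [-101.7  -29.    29.1  -98.2   25.7   45.6]
((-100.00357055664062, -1.7816276550292969), 1.036393404006958)
((-120.39043426513672, -18.49664306640625), 3.699784517288208)
```

View pics/ewrist.png

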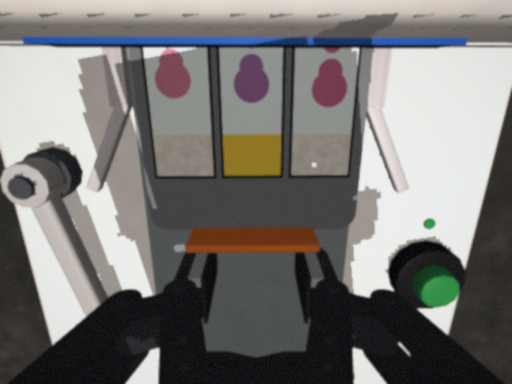

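{"api": "servo_tool", "payload": {"moves": [[[0.004,-0.0002,0,0,0,0],[0.004,-0.0002,0,0,0,0],[0.004,-0.0002,0,0,0,0],[0.004,-0.0002,0,0,0,0],[0.004,-0.0001,0,0,0,0],[0.004,0,0,0,0,0],[0.004,0,0,0,0,0],[0.004,0,0,0,0,0],[0.003,0,0,0,0,0],[0.001,0,0,0,0,0],[0.001,0,0,0,0,0],[0,0,0,0,0,0]]]}}

```text
clock: 9.53
tcp_pos: [586.1, 58.9, 23.3]
ee_rot: [-3.142, -0.0, -0.174]
force: [0.6, -1.4, -0.1]
gripper_width: 0.469
grasp_force: 0.0
```

{"api": "servo_tool", "payload": {"moves": [[[0.001,0,0,0,0,0],[0.001,0,0,0,0,0]]]}}

```text
clock: 9.7
tcp_pos: [587.6, 58.7, 23.2]
ee_rot: [3.142, 0.0, -0.174]
force: [-0.3, -0.6, 0.2]
gripper_width: 0.467
grasp_force: 0.2
```

{"api": "servo_tool", "payload": {"moves": [[[0.001,0,0,0,0,0],[0.001,0,0,0,0,0]]]}}

```text
clock: 9.87
tcp_pos: [589.8, 58.3, 23.3]
ee_rot: [-3.142, 0.0, -0.174]
force: [-0.1, -0.4, -1.3]
gripper_width: 0.469
grasp_force: 0.2
```

```bash
python3 look.py wrist f | grep -v green
```

```text
t 9.8667 tcp [589.8  58.3  23.3] sc [-73.5  -1.8  23.3] [-3.1  0.  -0.2] F [-0.1 -0.4 -1.3] 0.4685389533188101 [-0.   0.4  1.8  0.   0.9  1.7]
wrist carrier 0.85 [206. 256.] 15225 med [-48.3  -0.4  27.2] [-61.7 -47.7  25.9] [-30.8  46.5  45.2]
wrist latch_lever 0.6 [273.  62.] 3319 med [-74.2  87.5  41.3] [-104.7   80.8   32.8] [-62.  100.7  47.4]
wrist start_button 0.49 [130. 251.] 134563 med [-3.3 -1.4 81.4] [-136.  -107.7   19.2] [ 26.  107.1  95.1]
wrist latch_knob 0.84 [276.  66.] 3161 med [-73.8  87.4  41.3] [-102.4   81.1   33.2] [-62.   99.8  47.5]
wrist orange 1594 [-60.1  -0.2  44.3] [-62.8 -27.8  32.4 -59.1  26.4  45.8]
((-61.1866455078125, -0.5957221984863281), 89.70828247070312)
((-78.52764129638672, -23.512184143066406), 70.61348724365234)
```

{"api": "servo_tool", "payload": {"moves": [[[0.001,0,0,0,0,0],[0.001,0,0,0,0,0],[0,0,0,0,0,0]]]}}

```text
clock: 10.37
tcp_pos: [590.4, 58.2, 22.8]
ee_rot: [3.141, 0.004, -0.174]
force: [-4.3, 0.2, 1.1]
gripper_width: 0.469
grasp_force: 2.0
```

{"api": "servo_tool", "payload": {"moves": [[[0.001,0,0,0,0,0],[0.001,0,0,0,0,0],[0,0,0,0,0,0]]]}}

```text
clock: 10.62
tcp_pos: [590.3, 58.1, 22.1]
ee_rot: [3.141, 0.008, -0.174]
force: [-7.7, 2.4, 3.4]
gripper_width: 0.468
grasp_force: 3.9
```

Home against the stop (about 8 N). Now I back off, lift, shut the fingers and locate the knob.

{"api": "servo_tool", "payload": {"moves": [[[-0.005,0,0,0,0,0],[-0.015,0,0,0,0,0],[-0.03,0,0,0,0,0],[-0.03,0,-0.02,0,0,0],[-0.03,0,-0.03,0,0,0],[-0.03,0,-0.03,0,0,0],[-0.015,0,-0.04,0,0,0],[0,0,0,0,0,0],[0,0,0,0,0,0]]], "hand": -1}}

```text
clock: 11.37
tcp_pos: [445.5, 84.5, 145.1]
ee_rot: [-3.14, -0.011, -0.173]
force: [-0.2, 0.4, 0.8]
gripper_width: 0.003
grasp_force: 0.0
```

```bash
python3 look.py wrist g | grep -v green
python3 - <<'E'
from look import *
im=cam('wrist'); P=cloud(im,im['z_map']>0); S=np.c_[(P[:,:2]-O)@E.T,P[:,2]]
k=S[(S[:,2]>60)&(S[:,2]<70)&(S[:,0]<-100)&(S[:,0]>-200)&(S[:,1]>40)&(S[:,1]<115)]
print('knobtop',len(k),np.median(k,0),k.min(0),k.max(0))
E
```

```text
t 11.3667 tcp [445.5  84.5 145.1] sc [-220.1   -1.2  145.1] [-3.1 -0.  -0.2] F [-0.2  0.4  0.8] 0.0026685449005092302 [ 0.  -0.1  2.1 -0.   1.1  1.8]
wrist carrier 0.36 [186.   2.] 184 med [-230.8  238.9    6.2] [-245.5  237.2    1.9] [-216.8  246.    11.2]
wrist latch_lever 0.96 [ 62. 146.] 2082 med [-125.8   79.    40.9] [-161.8   65.9   34.4] [-84.7  91.6  66.4]
wrist start_button 0.64 [ 67. 375.] 687 med [-127.   -90.3   40.4] [-136.1 -101.9   31.6] [-118.   -82.4   42.1]
wrist latch_knob 0.74 [ 65. 146.] 2211 med [-124.5   79.4   40.9] [-161.8   66.    19.9] [-84.7  94.   66.4]
((-176.2832489013672, -27.428970336914062), 18.451486587524414)
knobtop 353 [-157.1   71.4   65.4] [-164.4   65.5   60.1] [-151.    78.8   67.5]
```

View pics/gwrist.png

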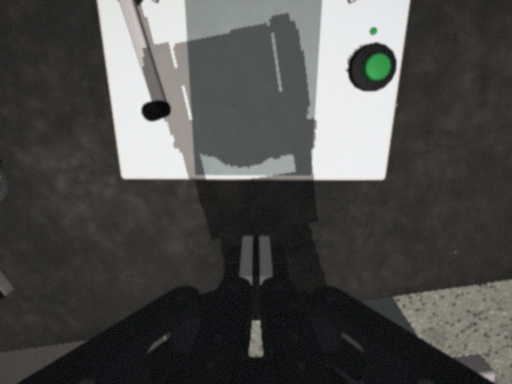

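The view shows the knob at (155,110) and the carrier fully under the head. The knob is at scanner (-157.5, 72), so the lever is at about 0.23 rad.

{"api": "servo_tool", "payload": {"moves": [[[0.014,-0.027,0,0,0,0],[0.014,-0.027,0,0,0,0],[0.014,-0.027,0,0,0,0],[0.014,-0.027,0,0,0,0],[0,0,0,0,0,-6.5],[0,0,0,0,0,-6.5],[0,0,0.025,0,0,0],[0,0,0.025,0,0,0],[0,0,0.025,0,0,0],[0,0,0.02,0,0,0],[0,0,0,0,0,0],[0,0,0,0,0,0]]]}}

```text
clock: 12.67
tcp_pos: [514.6, 180.4, 43.7]
ee_rot: [3.141, 0.006, 0.053]
force: [0.6, -0.6, 1.1]
gripper_width: 0.001
grasp_force: 0.0
```

```bash
python3 look.py wrist h | grep -v green
python3 - <<'E'
from look import *
im=cam('wrist'); P=cloud(im,im['z_map']>0); S=np.c_[(P[:,:2]-O)@E.T,P[:,2]]
k=S[(S[:,2]>60)&(S[:,2]<70)&(S[:,0]<-100)&(S[:,0]>-200)&(S[:,1]>40)&(S[:,1]<115)]
print('knobtop',len(k),np.median(k,0) if len(k) else 0)
E
```

```text
t 12.6667 tcp [514.6 180.4  43.7] sc [-168.8  105.2   43.7] [3.1 0.  0.1] F [ 0.6 -0.6  1.1] 0.000511384992891066 [0.2 0.3 1.9 0.  0.9 1.7]
wrist carrier 0.69 [ 35. 476.] 6434 med [-48.3  30.   26.9] [-62.9   9.9  21.3] [-32.4  49.9  44.6]
wrist latch_lever 0.74 [138. 327.] 6708 med [-106.1   84.9   41.7] [-159.5   69.3   34.6] [-64.4 101.1  66.1]
wrist start_button 0.66 [249.  15.] 2802 med [-214.9  240.6   18.3] [-238.7  237.5    2.3] [-199.3  258.4   38.1]
wrist latch_knob 0.65 [142. 328.] 6656 med [-106.5   85.    41.7] [-160.   69.   35.] [-64.4 101.3  66.1]
wrist orange 833 [-62.2  25.   38.8] [-63.    8.6  24.9 -59.3  30.3  45.6]
((-59.25045394897461, 16.879026412963867), 0.1213257908821106)
((-154.6956024169922, 80.671630859375), 21.024795532226562)
knobtop 1191 [-156.2   77.8   65.4]
```

View pics/hwrist.png

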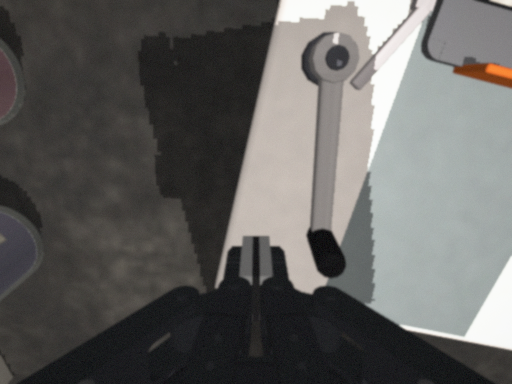

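{"api": "servo_tool", "payload": {"moves": [[[0.005,0.005,-0.005,0,0,0],[0,0.008,0,0,0,0],[0,0.007,0,0,0,0],[-0.0008,0.0062,0,0,0,-4],[-0.0008,0.0062,0,0,0,-4],[-0.0008,0.0062,0,0,0,-4],[-0.0008,0.0062,0,0,0,-4],[-0.0008,0.0062,0,0,0,-4],[0,0,0,0,0,0]]]}}

```text
clock: 13.72
tcp_pos: [524.8, 128.6, 51.5]
ee_rot: [3.141, -0.0, 0.401]
force: [0.2, 0.7, 0.8]
gripper_width: 0.002
grasp_force: 0.0
```

```bash
python3 look.py wrist i | grep -v green;  python3 - <<'E'
from look import *
im=cam('wrist'); P=cloud(im,im['z_map']>0); S=np.c_[(P[:,:2]-O)@E.T,P[:,2]]
k=S[(S[:,2]>60)&(S[:,2]<68)&(S[:,0]<-60)&(S[:,0]>-200)&(S[:,1]>0)&(S[:,1]<115)]
print('knobtop',len(k),np.median(k,0) if len(k) else 0)
E
```

```text
t 13.7167 tcp [524.8 128.6  51.5] sc [-149.7   56.    51.5] [ 3.1 -0.   0.4] F [0.2 0.7 0.8] 0.0023715149839879245 [ 0.1  0.3  1.9 -0.   0.9  1.3]
wrist carrier 0.71 [110. 446.] 15579 med [-39.8  11.8  27.1] [-62.9 -42.   23.4] [-16.6  49.6  44.9]
wrist latch_lever 0.55 [149. 288.] 5398 med [-100.1   70.2   41.9] [-142.4   35.    38.7] [-64.4 100.2  66.1]
wrist start_button 0.85 [321. 472.] 1004 med [-125.5  -87.6   40. ] [-135.2 -100.8   31.7] [-117.   -81.9   41.7]
wrist latch_knob 0.94 [152. 289.] 5532 med [-100.2   70.1   41.8] [-142.9   34.2   30.3] [-64.2 100.1  66.1]
wrist orange 1188 [-61.5  -0.   44.4] [-63.  -26.8  28.4 -59.   28.1  45.8]
((-59.69654846191406, -4.825290679931641), 89.87692260742188)
((-85.38516235351562, 13.528167724609375), 11.599249839782715)
knobtop 1138 [-140.5   43.    65.1]
```

View pics/iwrist.png

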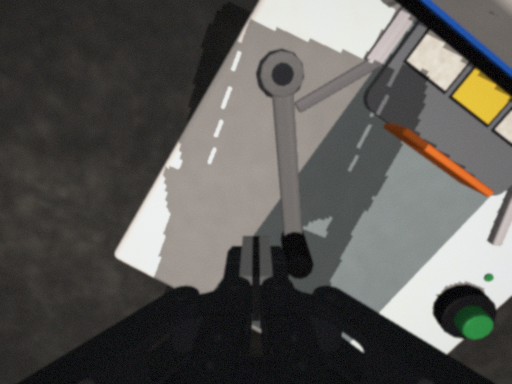

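The finger pushes the knob cleanly (lever ~0.6 rad), so I continue the arc.

{"api": "servo_tool", "payload": {"moves": [[[-0.0008,0.0062,0,0,0,-4],[-0.0008,0.0062,0,0,0,-4],[-0.0008,0.0062,0,0,0,-4],[-0.0008,0.0062,0,0,0,-4],[-0.0008,0.0062,0,0,0,-4],[-0.0008,0.0062,0,0,0,-4],[-0.0008,0.0062,0,0,0,-4],[-0.0008,0.0062,0,0,0,-4],[-0.0008,0.0062,0,0,0,-4],[-0.0008,0.0062,0,0,0,-4],[-0.0008,0.0062,0,0,0,-4],[0,0,0,0,0,0]]]}}

```text
clock: 15.02
tcp_pos: [564.4, 75.4, 51.3]
ee_rot: [3.141, -0.0, 1.17]
force: [-0.4, -0.2, -0.3]
gripper_width: -0.0
grasp_force: 0.0
```

{"api": "servo_tool", "payload": {"moves": [[[-0.0004,0.0031,0,0,0,-2],[-0.0004,0.0031,0,0,0,-2],[-0.0004,0.0031,0,0,0,-2],[-0.0004,0.0031,0,0,0,-2],[0,0,0,0,0,0]]]}}

```text
clock: 15.43
tcp_pos: [573.9, 70.3, 50.9]
ee_rot: [-3.14, 0.0, 1.308]
force: [-1.1, 0.9, -0.4]
gripper_width: -0.0
grasp_force: 0.5
```

```bash
python3 look.py wrist j | grep -v green;  python3 - <<'E'
from look import *
im=cam('wrist'); P=cloud(im,im['z_map']>0); S=np.c_[(P[:,:2]-O)@E.T,P[:,2]]
k=S[(S[:,2]>60)&(S[:,2]<68)&(S[:,0]<-40)&(S[:,0]>-200)&(S[:,1]>-20)&(S[:,1]<115)]
print('knobtop',len(k),np.median(k,0) if len(k) else 0)
E
```

```text
t 15.4333 tcp [573.9  70.3  50.9] sc [-91.2   7.2  50.9] [-3.1  0.   1.3] F [-1.1  0.9 -0.4] -0.00028578351609687553 [0.  0.3 1.8 0.  1.  0.3]
wrist carrier 0.61 [214. 348.] 11604 med [-37.4  11.2  27.1] [-62.9 -43.4  24.1] [-16.3  49.4  44.9]
wrist latch_knob 0.86 [150. 290.] 5685 med [-72.1  57.3  41.6] [-79.7   1.9  20.5] [-64.  100.1  66.1]
wrist orange 659 [-61.    8.2  44.6] [-62.7 -21.5  34.5 -59.2  29.8  45.8]
((-60.905792236328125, 2.6314754486083984), 0.3548395335674286)
((-60.25395202636719, -6.595527648925781), 23.480445861816406)
knobtop 1103 [-76.   10.9  65.1]
```

{"api": "servo_tool", "payload": {"moves": [[[0,0.002,0,0,0,-1],[0,0.002,0,0,0,-1],[0,0,0,0,0,0]]]}}

```text
clock: 15.98
tcp_pos: [574.4, 69.6, 50.6]
ee_rot: [-3.131, 0.001, 1.345]
force: [-10.2, 2.6, 7.4]
gripper_width: 0.001
grasp_force: 5.5
```

{"api": "servo_tool", "payload": {"moves": [[[0,0.001,0,0,0,0],[0,0.001,0,0,0,0],[0,0,0,0,0,0]]]}}

```text
clock: 16.23
tcp_pos: [574.6, 69.5, 50.4]
ee_rot: [-3.127, 0.002, 1.345]
force: [-13.6, 3.6, 10.6]
gripper_width: 0.001
grasp_force: 7.4
```

{"api": "servo_tool", "payload": {"moves": [[[0,0.001,0,0,0,0],[0,0.001,0,0,0,0],[0,0,0,0,0,0]]]}}

```text
clock: 16.48
tcp_pos: [574.8, 69.5, 50.3]
ee_rot: [-3.123, 0.002, 1.345]
force: [-18.2, 3.8, 13.4]
gripper_width: 0.003
grasp_force: 9.5
```

It is firm against a limit at 18 N. I back off, lift and verify the lever angle.

{"api": "servo_tool", "payload": {"moves": [[[0,-0.006,0,0,0,0],[0,-0.02,0,0,0,0],[0,-0.03,-0.02,0,0,0],[0,-0.03,-0.03,0,0,0],[0,0,-0.035,0,0,0],[0,0,-0.035,0,0,0],[0,0,0,0,0,6.5],[0,0,0,0,0,6.5],[0,0,0,0,0,6.5],[0,0,0,0,0,6.5],[0,0,0,0,0,6.5],[0,0,0,0,0,6.5],[0,0,0,0,0,6.5],[0,0,0,0,0,6.5],[0,0,0,0,0,6.5],[0,0,0,0,0,6.5],[0,0,0,0,0,6.5],[0,0,0,0,0,6.5],[0,0,0,0,0,6.5],[0,0,0,0,0,2.5]]]}}

```text
clock: 18.15
tcp_pos: [500.1, 87.0, 171.2]
ee_rot: [-3.142, -0.003, -0.178]
force: [-0.1, 0.8, 0.0]
gripper_width: 0.0
grasp_force: 0.0
```

```bash
python3 look.py wrist k;  python3 - <<'E'
from look import *
im=cam('wrist'); P=cloud(im,im['z_map']>0); S=np.c_[(P[:,:2]-O)@E.T,P[:,2]]
b=(S[:,0]<-40)&(S[:,0]>-130)
k=S[(S[:,2]>60)&(S[:,2]<68)&b&(S[:,1]>-20)&(S[:,1]<115)]
print('knobtop',len(k),np.median(k,0) if len(k) else 0)
a=S[(S[:,2]>38)&(S[:,2]<43)&b&(S[:,1]>34)&(S[:,1]<78)]
print('arm',len(a),cv2.fitLine(a[:,:2].astype(np.float32),cv2.DIST_HUBER,0,.01,.01).ravel())
hsv=cv2.cvtColor(im['frame'],cv2.COLOR_RGB2HSV)
Q=cloud(im,(hsv[...,0]>45)&(hsv[...,0]<85)&(hsv[...,1]>100)&(hsv[...,2]>70)); q=np.array([sc(p) for p in Q]);m=(q[:,2]>37)&(q[:,2]<45)&(q[:,1]<-70)
print('button',m.sum(),np.median(q[m],0),q[m].min(0),q[m].max(0))
E
```

```text
t 18.15 tcp [500.1  87.  171.2] sc [-166.8   10.8  171.2] [-3.1 -0.  -0.2] F [-0.1  0.8  0. ] 9.327691288975135e-05 [ 0.   0.   1.9 -0.   1.2  1.8]
wrist carrier 0.72 [ 24. 269.] 6324 med [-41.3   0.3  27.1] [-62.8 -47.2  25.3] [-23.4  47.4  44.9]
wrist latch_lever 0.81 [ 63. 200.] 1939 med [-72.1  54.3  41.6] [-79.1   0.7  39.2] [-64.7  99.6  66.4]
wrist start_button 0.71 [131. 371.] 466 med [-126.1  -90.4   40.5] [-135.1 -102.1   31.8] [-117.7  -82.4   42.1]
wrist latch_knob 0.71 [ 67. 202.] 2016 med [-72.1  54.3  41.5] [-79.7  -0.   23.6] [-64.  100.   66.3]
wrist orange 429 [-61.3  -1.5  44.5] [-62.9 -27.7  26.2 -57.6  27.2  46. ]
((-60.32528305053711, -0.41802406311035156), 89.85279846191406)
wrist green 689 [-129.6  -87.2   41. ] [-167.2 -100.8   31.4 -117.5   56.4  256. ]
((-125.24192810058594, -11.671142578125), 27.43031883239746)
knobtop 284 [-72.    5.   65.5]
arm 705 [  0.   -1.  -72.4  56.1]
button 389 [-126.3  -91.    40.8] [-136.6 -100.8   37.4] [-117.2  -82.4   43.1]
```

View pics/kwrist.png

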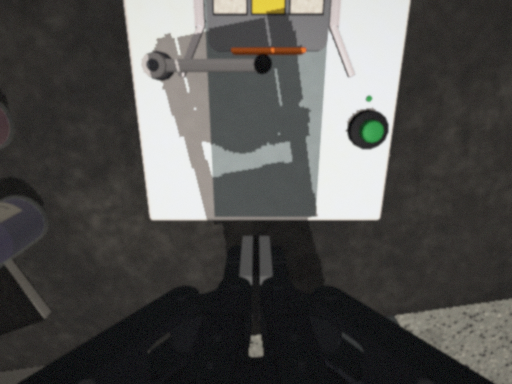

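The view shows the lever shut across the lip (arm at row 65, parallel to the lip) and the button at (372,131). Next is the button press.

{"api": "servo_tool", "payload": {"moves": [[[0.01,0.0255,0,0,0,0],[0.01,0.0255,0,0,0,0],[0.01,0.0255,0,0,0,0],[0.01,0.0255,0,0,0,0],[0,0,0.03,0,0,0],[0,0,0.03,0,0,0],[0,0,0.03,0,0,0],[0,0,0.022,0,0,0],[0,0,0.01,0,0,0],[0,0,0,0,0,0],[0,0,0,0,0,0]]]}}

```text
clock: 19.37
tcp_pos: [521.2, -20.2, 48.9]
ee_rot: [3.142, 0.0, -0.174]
force: [0.1, 0.5, -0.2]
gripper_width: 0.002
grasp_force: 0.0
```

```bash
python3 look.py wrist | head -1
```

```text
t 19.3667 tcp [521.2 -20.2  48.9] sc [-127.5  -91.1   48.9] [ 3.1  0.  -0.2] F [ 0.1  0.5 -0.2] 0.002207077692223446 [-0.2  0.2  2.  -0.   0.9  1.6]
```

{"api": "servo_tool", "payload": {"moves": [[[0,0,0.003,0,0,0],[0,0,0.003,0,0,0],[0,0,0.002,0,0,0],[0,0,0.001,0,0,0],[0,0,0.001,0,0,0],[0,0,0,0,0,0]]]}}

```text
clock: 20.12
tcp_pos: [521.0, -20.2, 38.7]
ee_rot: [-3.142, 0.0, -0.174]
force: [-0.9, -0.1, 2.2]
gripper_width: -0.001
grasp_force: 1.2
```

{"api": "servo_tool", "payload": {"moves": [[[0,0,0.001,0,0,0],[0,0,0.001,0,0,0],[0,0,0,0,0,0]]]}}

```text
clock: 20.37
tcp_pos: [521.0, -20.2, 36.8]
ee_rot: [-3.142, -0.0, -0.174]
force: [-0.8, 0.8, 2.8]
gripper_width: -0.001
grasp_force: 1.7
```

{"api": "servo_tool", "payload": {"moves": [[[0,0,0.001,0,0,0],[0,0,0.001,0,0,0],[0,0,0,0,0,0]]]}}

```text
clock: 20.62
tcp_pos: [521.0, -20.2, 35.9]
ee_rot: [3.142, 0.001, -0.174]
force: [-4.4, 0.6, 10.4]
gripper_width: 0.001
grasp_force: 5.4
```

Bottomed out at over 10 N, past the ~4 N spring. I retreat and check.

{"api": "servo_tool", "payload": {"moves": [[[0,0,-0.01,0,0,0],[0,0,-0.03,0,0,0],[0,0,-0.04,0,0,0],[0,0,-0.04,0,0,0],[-0.02,-0.025,-0.02,0,0,0],[-0.02,-0.025,0,0,0,0],[0,-0.025,0,0,0,0],[0,-0.025,0,0,0,0],[0,0,0,0,0,0],[0,0,0,0,0,0],[0,0,0,0,0,0]]]}}

```text
clock: 21.53
tcp_pos: [498.5, 84.9, 174.3]
ee_rot: [3.141, 0.001, -0.174]
force: [0.0, 0.5, -0.8]
gripper_width: -0.0
grasp_force: 0.0
```

```bash
python3 look.py wrist l
python3 - <<'E'
from look import *
im=cam('wrist'); P=cloud(im,im['z_map']>0); S=np.c_[(P[:,:2]-O)@E.T,P[:,2]]
b=(S[:,0]<-40)&(S[:,0]>-130)
a=S[(S[:,2]>38)&(S[:,2]<43)&b&(S[:,1]>34)&(S[:,1]<78)]
print('arm',len(a),cv2.fitLine(a[:,:2].astype(np.float32),cv2.DIST_HUBER,0,.01,.01).ravel().round(3))
k=S[(S[:,2]>60)&(S[:,2]<68)&b&(abs(S[:,1])<30)]; print(np.median(k,0))
g=S[(np.hypot(S[:,0]+126.5,S[:,1]+91)<7)];print('button z',np.median(g[:,2]))
E
```

```text
t 21.5333 tcp [498.5  84.9 174.3] sc [-168.     8.5  174.3] [ 3.1  0.  -0.2] F [ 0.   0.5 -0.8] -0.0002219159901717855 [ 0.   0.   1.9 -0.   1.2  1.8]
wrist carrier 0.6 [ 26. 265.] 6243 med [-42.3  -0.3  27. ] [-63.2 -48.2  24.5] [-24.5  47.6  45. ]
wrist latch_lever 0.55 [ 62. 197.] 1957 med [-72.3  55.3  41.5] [-79.4   1.   38.9] [-65.   99.7  66.4]
wrist start_button 0.97 [128. 369.] 438 med [-126.   -90.2   40.5] [-135.1  -99.9   32.7] [-117.6  -82.4   42.3]
wrist latch_knob 0.75 [ 64. 201.] 1938 med [-72.3  54.8  41.5] [-79.4   1.   38.8] [-65.   99.3  66.4]
wrist orange 398 [-61.3   0.5  44.7] [-62.8 -27.4  26.5 -57.4  27.7  46.3]
((-60.13924789428711, 0.1643047332763672), 0.07652908563613892)
wrist green 710 [-130.1  -86.9   41.1] [-164.8 -100.8   31.7 -117.6   55.7  258.9]
((-150.46688842773438, -23.58935546875), 20.240150451660156)
arm 696 [  0.    1.  -71.8  55.9]
[-72.3   4.9  65.5]
button z 41.037981328809174
```

```bash
python3 -c "
from plant import ctrl
print(ctrl.finish_job())"
```

```text
the job is handed in; nothing more can be done
None
```

The job is handed in, with no verdict returned: by force and camera checks the carrier was home against the stop, the latch shut and the start button pressed and back out; no bystander was approached, though I did not re-measure them.

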